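# Clamp the right spacer bar in the setting jig

### The job

Three look-alike blue spacer bars lie on the desk; pick out the 100 mm one (neither the shorter nor the longer). Without lifting it, slide it over the desk, long side first, between the two jaws of the dark clamping jig until it lies flush against the back rail, and then push the sliding jaw (the one with the red tab) up against it so that the bar is held snugly between both jaws. Leave the other bars and everything else where they are.

Things in the scene. Friction and masses are not known exactly. Their poses are not given: they have to be found in the camera images.
- bar_80_center (a point): The shortest length of three look-alike blue anodised spacer bars, 80 mm long, 36 mm wide, 25 mm high, about 0.20 kg, loose, lying flat on the desk (two grey screw holes on top, 14 mm from the ends). Point: the bar's centre, 12.5 mm over the desk; y along the length, x across, z up.
- bar_100_center (a point): The middle length of three look-alike blue anodised spacer bars, 100 mm long, 36 mm wide, 25 mm high, about 0.25 kg, loose, lying flat on the desk (two grey screw holes on top, 14 mm from the ends). Point: the bar's centre, 12.5 mm over the desk; y along the length, x across, z up. This is the bar wanted.
- bar_100: The same 100 mm bar; origin at the centre of its underside, axes as above.
- bar_120_center (a point): The longest length of three look-alike blue anodised spacer bars, 120 mm long, 36 mm wide, 25 mm high, about 0.30 kg, loose, lying flat on the desk (two grey screw holes on top, 14 mm from the ends). Point: the bar's centre, 12.5 mm over the desk; y along the length, x across, z up. It is too long to enter the jig.
- jig: Dark steel clamping jig, fixed to the desk, without a floor. Origin: desk level, in the inner corner of back rail and fixed jaw. x points away from the robot into the rail, y left along it, z up. Rail: 40 mm high, front face at x = 0, 22 mm thick, y -180 to +35 mm. Fixed (left) jaw: 40 mm high, inner face at y = 0, 32 mm thick, out to x = -40 mm, its mouth edge rounded (10 mm).
- jig_seat (a point): Where the 100 mm bar's centre lies when clamped: x = -18, y = -50, z = 12.5 mm in the jig's frame, axes like the jig's. A bar slides on the bare desk into the gap between the fixed jaw (left) and the sliding jaw (right); the gap's mouth opens towards the robot (jig's -x).
- jaw (a joint): Position of the sliding right-hand jaw along the jig's y, in m: the gap between the jaws is 114 mm at 0 (open) and 94 mm at its end stop, 0.020; it reads 0.014 with the 100 mm bar held. Starts between 0 and 0.005. Friction about 2.5 N; it stays where it is left.
- jaw_tab (a point): Centre of the red upright tab on the sliding aluminium jaw, 66 mm over the desk. Tab: 30 mm along the jig's x, 9 mm thick along y, 48 to 86 mm over the desk. The jaw below is 48 mm high, 26 mm thick along y, its inner face 13 mm to the left (+y) of this point, its front end like the fixed jaw's. Push the tab to the jig's +y to close.
- measuring_head_mid (a point): Black domed instrument on three levelling screws, about 104 x 89 x 94 mm, loose bystander; point at its middle, 45 mm over the desk.
- wafer_carrier_mid (a point): Flat round whitish wafer carrier, 77 mm across, 16 mm high, loose bystander; point at its middle, 8 mm over the desk.
Things that resemble listed ones, but are neither listed nor needed, are in the scene too. Leave any brown or purple look-alike of the bar_100 alone.

How it is judged:
On the way:
1. the 100 mm bar lies flush against the back rail, between the jaws, with the sliding jaw still open (joint under 0.010) (x of bar_100_center in the frame of jig above -0.0215 m and angle between the x axis of bar_100 and the x axis of jig, either way round below 0.04 rad and height (world z) of bar_100_center below 0.016 m and y of bar_100_center in the frame of jig between -0.068 and -0.046 m and value of joint jaw below 0.01 m), for 0.2 s.
At the end, for the whole second after the job is handed in: The 100 mm bar lies flat on the desk and at rest, within 3.5 mm of the back rail and parallel to it within 0.04 rad, within 3.5 mm of the fixed jaw, and the sliding jaw is closed on it (joint between 0.0115 and 0.0165, that is within 2.5 mm of the bar held) (x of bar_100_center in the frame of jig above -0.0215 m and angle between the x axis of bar_100 and the x axis of jig, either way round below 0.04 rad and height (world z) of bar_100_center below 0.016 m and y of bar_100_center in the frame of jig between -0.0535 and -0.046 m and value of joint jaw between 0.0115 and 0.0165 m and linear speed of bar_100 below 0.01 m/s); the robot touches nothing.
It fails at once if the 100 mm bar is lifted more than 12 mm off the desk (height (world z) of bar_100_center above 0.0245 m).
It fails at once if one of the other bars is moved more than 20 mm (distance of any of bar_80_center, bar_120_center from where it was at the start of the episode above 0.02 m).
It fails at once if the instrument or the wafer carrier is moved more than 20 mm (distance of any of measuring_head_mid, wafer_carrier_mid from where it was at the start of the episode above 0.02 m).
It also fails if it takes over 72 s, if anything falls off the work surface, if the arm or the gripper's body presses on something with over 40 N, if the wrist force passes 120 N, or if a joint passes its speed limit or range.

### The arm

A 6-joint arm with a two-finger parallel gripper is mounted at the origin on the work surface; the furniture and walls round the work are solid. World frame = base frame: x ahead of the robot, y to its left, z up, the work surface at z = 0. Lengths are in m, angles in rad, forces in N, time in s.
With the tool pointing down it reaches from about 0.2 to 0.875 m from the base axis. Payload 3.4 kg.
Tool frame: the origin (TCP) lies midway between the tips of the shut fingers; the grasp point (between the pads) lies 19 mm behind it; z points along the fingers, y is the line along which they close (so a half turn about z gives the same grasp; the last joint's range is limited). The gripper opens to 94 mm and grips with 3 to 60 N. Pads are 16 mm wide; open, the fingers measure 119 mm over their backs; the gripper's body (75 mm by 177 mm) begins 78 mm behind the grasp point.
Start: joints at [-0.121, 0.276, 1.505, -0, 1.361, -0.121], TCP at [0.575, -0, 0.205] pointing down, gripper open.
Joint ranges: [-2.89, 2.89], [-0.75, 2.08], [0.22, 2.7], [-1.18, 4.32], [0.11, 2.71], [-2.7, 2.7]. Speed limits (rad/s): [2.57, 2.57, 3.14, 3.14, 3.14, 3.14].

### API

Orientations are given as a unit quaternion [w, x, y, z].
In Python, from plant import * gives the robot as it stands.
- The arm moves only by the tool step_arm, never from a script. Its argument "moves" is a list that holds one entry, the list of rows, each a list of 5 numbers: the closure, from -1 (fully open) to 1 (shut), then the shift along the tool's x, y, z each as a share of 0.8 m, from -1 to 1, then the turn about the tool's z as a share of 180 degrees, from -1 to 1. In form: [[[grip, tx, ty, tz, twist], ...]]. A call has 1 to 10 rows; each row shifts and turns the commanded pose from where the row before left it, along the tool's axes as they then stand; what a row does not reach is not made up. A row lasts 1/10 s, in which the tool goes at most 50 mm and 8.59 degrees, less where a joint would pass 70% of its speed; a pose out of reach is approached as far as the arm can. A call with a number of a shift or a turn outside -1 to 1 is refused whole. A call with a gripper value outside its range is refused whole. The fingers move at their own pace and stop on an object; "squeeze" is the grip in N (left out, the last holds). Time passes only in rows, so rows that do not move let the fingers close. It gives the time, the measured TCP pose, the force, the opening and the grip force at its end, in the units of the state.
- get_obs(): the state, without advancing time (a new reading comes with each control period).
- get_image(name): name is "scene" or "side" or "wrist"; returns (picture, depth): 384x512x3 uint8, red, green, blue; 384x512 float32, m along the optical axis (not along the pixel's ray), 0 where there is no reading.
- calibration(name): a dict with "intrinsics" (3x3 intrinsics, pixels), "R" (3x3) and "t" (3): a world point X has camera coordinates R X + t. Camera axes: x right, y down, z forward; pixel columns grow to the right and rows downward; lengths in m; the calibration is good to about 2 mm. A picture is of the moment at which its call begins: read the wrist's pose just before it. calibration takes no time and is no camera call; for the wrist camera it gives the pose at the moment of the call.
- hand_in(): hands the job in; it is judged then, once.
The state is a dict: "time_s": time; "joint_positions": joint angles; "joint_velocities": joint speeds; "joint_torque": joint torques, N m; "eef_pos": TCP position; "orientation": TCP orientation; "ft_force": force on the tool from outside, world axes, zero at the start; "wrist_torque": the same for the moment, N m; "finger_gap": finger opening in m; "grip_force": force on a finger pad.
Only numpy, scipy, OpenCV 4.12 (cv2) and the standard library are available. Lean on these libraries where they do the work, as an engineer would, in place of code of your own. Each camera call takes 0.05 s, during which the arm holds its last target. There are 200 camera calls.

## Working session

There is one attempt and no reset: what is moved stays moved. The work goes in short steps, Python scripts to look and compute and a tool call to move; the robot and the scene stay as the last step left them, time stands still between calls to the robot, and variables do not carry over. Pictures are saved under pics/ and viewed, at most 13 in all, crops included, and the job is handed in when it is done.

Besides the shell and the picture viewer there is one more tool, called as a command line: name --argument value ..., lists and objects as JSON in quotes. step_arm: Moves the arm, as the interface text tells. Shift numbers are shares of 0.8 m and turn numbers shares of 180 degrees, none past 1 either way. Its arguments: {"type":"object","properties":{"moves":{"type":"array"},"squeeze":{"type":"number"}},"required":["moves"]}

```bash
mkdir -p pics; cat > h.py <<'E'
from plant import *
import numpy as np, cv2
def snap(n,f):
    c=calibration(n); im,d=get_image(n); np.savez('pics/'+f+'.npz',im=im,d=d,K=c["intrinsics"],R=c["R"],t=c["t"])
    cv2.imwrite('pics/'+f+'.png',im[:,:,::-1]); return load(f)
def load(f):
    return dict(np.load('pics/'+f+'.npz'))
def ray(s,uv,z):
    uv=np.atleast_2d(uv).astype(float); p=np.c_[uv,np.ones(len(uv))]@np.linalg.inv(s['K']).T@s['R']
    o=-s['R'].T@s['t']; return o+p*((z-o[2])/p[:,2])[:,None]
def pix(s,X):
    c=np.atleast_2d(X)@s['R'].T+s['t']; q=c@s['K'].T; return q[:,:2]/q[:,2:]
def cloud(s):
    v,u=np.mgrid[:384,:512]; d=s['d']; p=np.stack([u,v,np.ones_like(u)],-1)@np.linalg.inv(s['K']).T*d[...,None]
    return (p-s['t'])@s['R']
def blue(s,zt=0.025,amin=150):
    h=cv2.cvtColor(s['im'],cv2.COLOR_RGB2HSV); m=cv2.inRange(h,(95,90,40),(130,255,255))
    m=cv2.morphologyEx(m,cv2.MORPH_CLOSE,np.ones((5,5)))
    out=[]
    for c in cv2.findContours(m,cv2.RETR_EXTERNAL,cv2.CHAIN_APPROX_NONE)[0]:
        if cv2.contourArea(c)<amin: continue
        w=ray(s,c[:,0],zt)[:,:2]; r=cv2.minAreaRect((w*1000).astype(np.float32)); out.append((c[:,0].mean(0).round(),r))
    return out
E
python3 - <<'E'
from h import *
print(get_obs())
for n in("scene","side","wrist"):
    s=snap(n,n+'0'); print(n,-s['R'].T@s['t'])
    for b in blue(s): print(b)
a=[cv2.imread('pics/%s0.png'%n) for n in("scene","side")]
cv2.imwrite('pics/m0.png',cv2.resize(np.vstack(a),None,fx=.78,fy=.78))
E
```

```text
{'time_s': 0.0, 'joint_positions': array([-1.21007360e-01,  2.76593321e-01,  1.50610176e+00, -5.80962946e-06,
        1.36067024e+00, -1.20969611e-01]), 'joint_velocities': array([ 1.94855957e-03,  2.01585758e-03,  1.55151864e-03, -1.96276578e-03,
       -7.03065122e-05, -3.30257564e-04]), 'joint_torque': array([ 1.66144628e-04, -4.04588020e+01, -2.37234324e+01,  7.02253589e-02,
        3.46444664e-02, -1.77189750e-04]), 'eef_pos': array([5.74452119e-01, 5.47678901e-05, 2.04618188e-01]), 'orientation': array([-6.96042218e-04,  7.07119419e-01,  7.07093587e-01, -5.48744641e-04]), 'ft_force': array([ 0.68037867, -0.18883721, -0.40684143]), 'wrist_torque': array([ 0.00113001,  0.05587322, -0.04243889]), 'grip_force': 0.0, 'finger_gap': 0.09431691302389027}
scene [ 0.06770455 -0.6996247   0.8587083 ]
(array([289., 301.]), ((444.2486877441406, -367.60076904296875), (36.75288009643555, 117.35018920898438), 0.15523752570152283))
(array([306., 289.]), ((496.369140625, -372.0744323730469), (42.88747787475586, 80.23292541503906), 6.585046768188477))
(array([321., 274.]), ((550.9376220703125, -363.0065612792969), (38.352901458740234, 66.31092071533203), 17.763595581054688))
(array([82., 84.]), ((571.7302856445312, 1005.5504150390625), (1445.978759765625, 420.533203125), 76.3990249633789))
side [ 1.07062018 -0.61276143  0.705319  ]
(array([176., 262.]), ((570.2635498046875, -345.43499755859375), (48.39012908935547, 102.22522735595703), 1.841929316520691))
(array([145., 247.]), ((482.3929138183594, -371.1305236816406), (118.75879669189453, 108.55238342285156), 87.22492980957031))
wrist [0.57546683 0.07043575 0.38427453]
```

View pics/scene0.png

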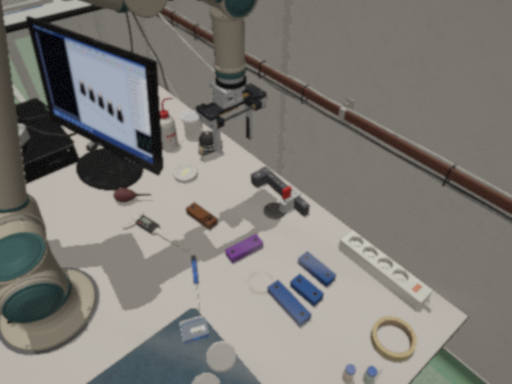

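View pics/wrist0.png

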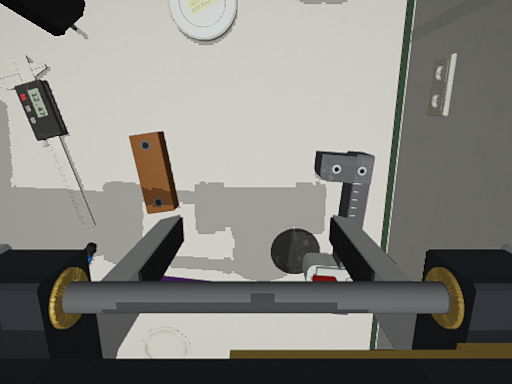

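The scene picture shows the blue bars at about (289,301), (306,289) and (317,268). The purple one is at (244,247) and the brown one at (201,215). The jig is at (280,190), with a dark disc at its mouth. I'll make a close crop and measure lengths.

```bash
python3 - <<'E'
from h import *
s=load('scene0'); P=cloud(s)
a=cv2.resize(s['im'][155:335,170:350,::-1],None,fx=3.3,fy=3.3,interpolation=cv2.INTER_CUBIC); cv2.imwrite('pics/crop1.png',a)
g=load('side0'); cv2.imwrite('pics/side_s.png',g['im'][:,:,::-1])
for n in('scene0','side0'):
    s=load(n);P=cloud(s);h=cv2.cvtColor(s['im'],cv2.COLOR_RGB2HSV)
    m=((h[...,0]>95)&(h[...,0]<130)&(h[...,1]>60)&(P[...,2]>.018)&(P[...,2]<.032)).astype(np.uint8)
    m=cv2.morphologyEx(m,cv2.MORPH_OPEN,np.ones((3,3)))
    k,l,st,c=cv2.connectedComponentsWithStats(m)
    for i in range(1,k):
        if st[i,4]>60: 
            r=cv2.minAreaRect((P[l==i][:,:2]*1000).astype(np.float32)); print(n,c[i].round(),st[i,4],np.round(r[0]),np.round(r[1]),round(r[2],1))
s=load('scene0');P=cloud(s)
for u,v in[(272,210),(286,191),(276,183),(260,178),(300,206),(282,204)]: print((u,v),P[v,u].round(3),s['im'][v,u])
s=load('wrist0');P=cloud(s)
for u,v in[(295,250),(335,165),(352,200),(325,280),(365,170)]: print((u,v),P[v,u].round(3),s['im'][v,u])
E
```

```text
scene0 [318. 269.] 363 [ 563. -346.] [34. 89.] 0.8
scene0 [306. 288.] 409 [ 501. -369.] [36. 78.] 3.2
scene0 [289. 301.] 641 [ 443. -367.] [118.  35.] 87.5
side0 [140. 239.] 534 [ 445. -368.] [117.  37.] 88.6
side0 [152. 252.] 399 [ 501. -369.] [39. 79.] 3.1
side0 [177. 261.] 511 [ 565. -343.] [37. 97.] 1.5
(272, 210) [ 0.623 -0.106  0.002] [58 57 52]
(286, 191) [ 0.651 -0.131  0.081] [120  30  27]
(276, 183) [ 0.684 -0.055  0.038] [64 64 63]
(260, 178) [ 0.662 -0.005  0.037] [54 52 52]
(300, 206) [ 0.675 -0.168  0.032] [48 47 47]
(282, 204) [ 0.639 -0.13   0.035] [126 125 119]
(295, 250) [ 0.63  -0.109  0.004] [56 56 53]
(335, 165) [0.667 0.017 0.043] [200 200 201]
(352, 200) [ 0.691 -0.027  0.04 ] [120 124 125]
(325, 280) [0.575 0.07  0.384] [106  21  16]
(365, 170) [0.702 0.011 0.043] [201 200 201]
```

View pics/crop1.png

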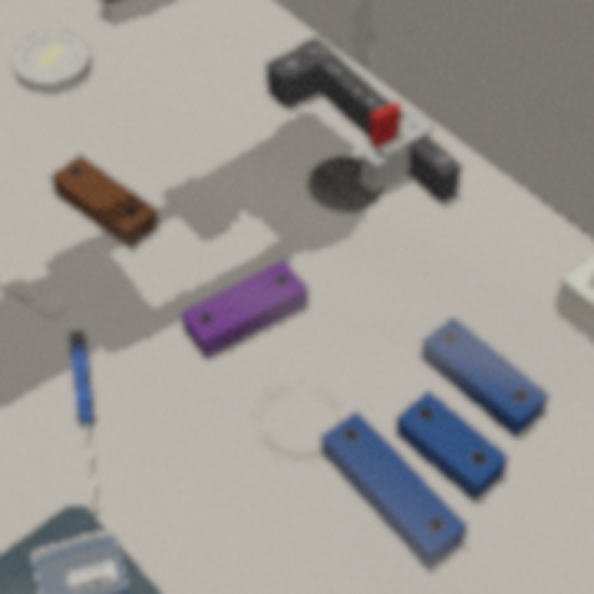

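View pics/side_s.png

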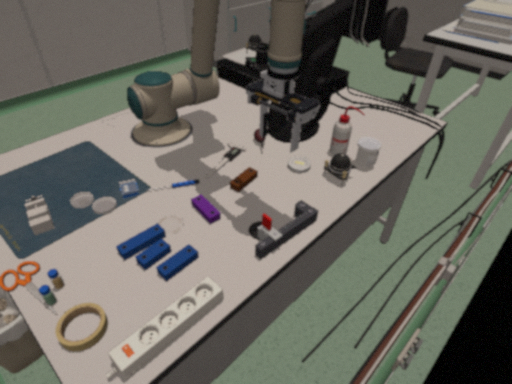

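Both views agree. The bar at scene (318,269) measures about 97 mm and is centred near (0.564, -0.344), so it's the 100 mm one. The other two are 80 mm at (306,288) and 120 mm at (289,301). The brown and purple look-alikes are excluded, and the crop confirms the choice. On the way to it I'll look at the jig from closer up.

step_arm --moves '[[[-1,-0.06,0.01,0,0],[-1,-0.06,0.01,0,0],[-1,-0.06,0.01,0,0],[-1,-0.06,0,0,0],[-1,0,0,0,0],[-1,0,0,0,0]]]'

```text
time_s: 0.75
eef_pos: [0.5986, -0.1928, 0.2047]
orientation: [-0.001, 0.708, 0.706, 0.0]
ft_force: [-0.0, 0.1, -0.4]
finger_gap: 0.0942
grip_force: 0.0
```

```bash
python3 - <<'E'
from h import *
s=snap('wrist','w1'); P=cloud(s); z=P[...,2]
print(get_obs()['eef_pos'],-s['R'].T@s['t'])
hh=cv2.cvtColor(s['im'],cv2.COLOR_RGB2HSV)
reg=(P[...,0]>.57)&(P[...,0]<.76)&(P[...,1]>-.24)&(P[...,1]<.06)
for lo,hi,nm in[(.034,.044,'dark40'),(.044,.053,'jaw48'),(.08,.092,'tab')]:
    m=(reg&(z>lo)&(z<hi)).astype(np.uint8); k,l,st,c=cv2.connectedComponentsWithStats(m)
    for i in range(1,k):
        if st[i,4]>60: r=cv2.boxPoints(cv2.minAreaRect((P[l==i][:,:2]*1000).astype(np.float32))); print(nm,c[i].round(),st[i,4],np.round(r).tolist())
m=reg&(hh[...,2]<75)&(z<.012); print('disc',m.sum(),np.median(z[m]),P[m].min(0),P[m].max(0))
E
```

```text
[ 0.59861622 -0.19158214  0.20498376] [ 0.59964308 -0.12261069  0.38436031]
dark40 [345.  53.] 2415 [[656.0, -114.0], [708.0, -116.0], [712.0, -5.0], [660.0, -3.0]]
dark40 [297. 121.] 189 [[640.0, -137.0], [650.0, -138.0], [652.0, -113.0], [642.0, -112.0]]
dark40 [332. 153.] 724 [[676.0, -185.0], [699.0, -186.0], [702.0, -142.0], [679.0, -141.0]]
jaw48 [330. 122.] 923 [[650.0, -138.0], [705.0, -142.0], [707.0, -116.0], [651.0, -112.0]]
tab [317. 121.] 274 [[645.0, -129.0], [674.0, -131.0], [675.0, -122.0], [646.0, -120.0]]
disc 2311 0.002727065399989766 [ 0.59582486 -0.23950314 -0.00197828] [0.75086605 0.00879169 0.01188614]
```

View pics/w1.png

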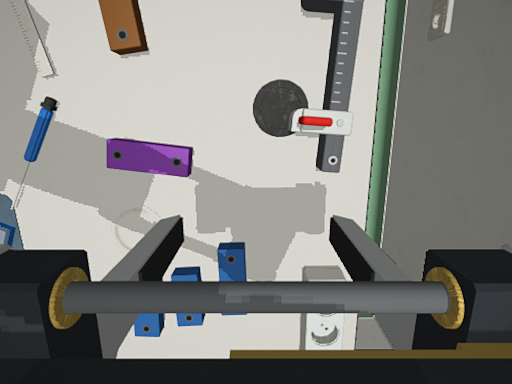

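The wrist view shows the jig: rail at (340,90), red tab at (316,121), and a textured dark disc at (281,107) right in front of the mouth. The wanted bar is at (232,278). I'll fit the rail line and check how high the disc is.

```bash
python3 - <<'E'
from h import *
F=[];B=[];J=[]
for f in('wrist0','w1'):
    s=load(f);P=cloud(s);z=P[...,2]
    m=(z>.034)&(z<.045)&(P[...,0]>.63)&(P[...,0]<.73)&(P[...,1]>-.19)&(P[...,1]<.045)
    Q=P[m]
    for y in np.r_[np.arange(-.18,-.14,.004),np.arange(-.10,-.008,.004)]:
        q=Q[(abs(Q[:,1]-y)<.002)&(Q[:,0]>.665)]
        if len(q)>15: F.append((y,np.percentile(q[:,0],3),np.percentile(q[:,0],97)))
    for x in np.arange(.655,.675,.003):
        q=Q[(abs(Q[:,0]-x)<.0015)&(Q[:,1]>-.03)]
        if len(q)>8: J.append((f=='w1',x,q[:,1].min(),q[:,1].max()))
F=np.array(F); a=np.polyfit(F[:,0],F[:,1],1);b=np.polyfit(F[:,0],F[:,2],1);print('front',a,'back',b,np.std(F[:,1]-np.polyval(a,F[:,0])))
print(np.round(J,4))
s=load('w1');P=cloud(s)
for v,u in[(107,270),(95,285),(120,280),(107,240),(75,285),(107,288),(145,280)]: print(u,v,P[v-3:v+4,u-3:u+4].reshape(-1,3).mean(0).round(4))
h=cv2.cvtColor(s['im'],cv2.COLOR_RGB2HSV)
E
```

```text
front [0.07928579 0.69119877] back [0.07554651 0.7110226 ] 0.002353493809980142
[[ 0.      0.655  -0.0007  0.0298]
 [ 0.      0.658  -0.0017  0.0291]
 [ 0.      0.661  -0.0018  0.0291]
 [ 0.      0.664  -0.0018  0.029 ]
 [ 0.      0.667  -0.0032  0.0286]
 [ 0.      0.67   -0.0031  0.0286]
 [ 0.      0.673  -0.0031  0.0283]]
270 107 [ 0.617  -0.1097  0.0021]
285 95 [ 0.6354 -0.0955  0.0021]
280 120 [ 0.6297 -0.1255  0.0022]
240 107 [ 5.796e-01 -1.095e-01  1.000e-04]
285 75 [ 0.6351 -0.0721  0.    ]
288 107 [ 0.6394 -0.1098  0.0022]
280 145 [ 6.304e-01 -1.569e-01  1.000e-04]
```

The disc is about 2 mm high and flat, so I'll slide over it and watch the force. The jig origin is near (0.691, -0.004) with yaw about -0.077 rad. Next I'll go above the bar with the fingers half open.

step_arm --moves '[[[-0.1,-0.05,-0.012,0.02,0],[-0.1,-0.05,-0.012,0.03,0],[-0.1,-0.05,-0.011,0.03,0],[-0.1,-0.04,-0.008,0.04,0],[-0.1,0,0,0,0],[-0.1,0,0,0,0]]]'

```text
time_s: 1.4
eef_pos: [0.5645, -0.3422, 0.1088]
orientation: [-0.001, 0.707, 0.707, 0.0]
ft_force: [0.7, 0.7, 0.5]
finger_gap: 0.0526
grip_force: 0.0
```

```bash
python3 - <<'E'
from h import *
print(get_obs()['eef_pos'],get_obs()['finger_gap'])
s=snap('side','s2'); P=cloud(s);h=cv2.cvtColor(s['im'],cv2.COLOR_RGB2HSV)
s=snap('wrist','w2'); P=cloud(s);h=cv2.cvtColor(s['im'],cv2.COLOR_RGB2HSV)
m=((h[...,0]>95)&(h[...,0]<130)&(h[...,1]>60)&(P[...,2]>.018)&(P[...,2]<.032)).astype(np.uint8)
k,l,st,c=cv2.connectedComponentsWithStats(m)
for i in range(1,k):
    if st[i,4]>60: 
        q=P[l==i];r=cv2.minAreaRect((q[:,:2]*1000).astype(np.float32)); print(c[i].round(),np.round(r[0]),np.round(r[1]),round(r[2],1),q.min(0),q.max(0))
E
```

```text
[ 0.56454007 -0.34223535  0.10879822] 0.05259565598834476
[256. 190.] [ 566. -340.] [ 35. 100.] 1.4 [ 0.54755153 -0.38988474  0.01825513] [ 0.58474861 -0.28967089  0.02758976]
[128. 202.] [ 446. -351.] [92. 37.] 87.9 [ 0.42704269 -0.39750772  0.01801421] [ 0.46566602 -0.30454065  0.02746013]
[186. 205.] [ 503. -361.] [36. 67.] 3.3 [ 0.48333268 -0.39541297  0.01800633] [ 0.52108369 -0.32648667  0.02774622]
```

View pics/w2.png

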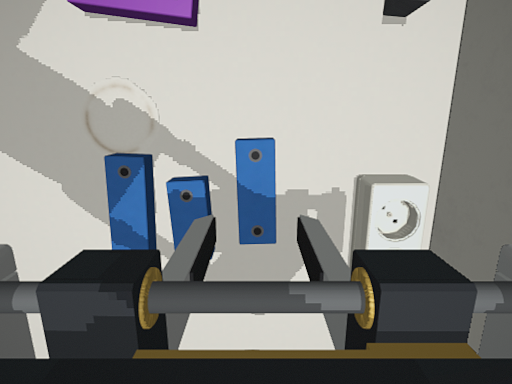

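The wanted bar is centred at (256,190) and measures 100×35 mm, at (0.566, -0.340), clear of both fingers. I'll descend and grip it.

step_arm --moves '[[[-0.1,0.0025,0.0025,0.04,0],[-0.1,0,0,0.04,0],[-0.1,0,0,0.03,0],[-0.1,0,0,0.02,0],[-0.1,0,0,0,0],[1,0,0,0,0],[1,0,0,0,0],[1,0,0,0,0],[1,0,0,0,0],[1,0,0,0,0]]]' --squeeze 20

```text
time_s: 2.5
eef_pos: [0.567, -0.342, 0.0074]
orientation: [0.001, 0.707, 0.707, 0.0]
ft_force: [-2.3, 2.6, 6.7]
finger_gap: 0.036
grip_force: 19.9
```

step_arm --moves '[[[1,0.02,0.005,0,0],[1,0.04,0.005,0,0],[1,0.04,0.005,0,0],[1,0.04,0.003,0,0],[1,0.04,0,0,0],[1,0.04,0,0,0],[1,0.04,0,0,0],[1,0.04,0,0,0],[1,0.04,0,0,0],[1,0.02,0,0,0.0245]]]'

```text
time_s: 3.5
eef_pos: [0.583, -0.0536, 0.0075]
orientation: [0.003, 0.733, 0.68, 0.001]
ft_force: [-0.2, -5.9, 4.9]
finger_gap: 0.036
grip_force: 19.9
```

step_arm --moves '[[[1,0,0,0,0],[1,0,0,0,0]]]'

```text
time_s: 3.7
eef_pos: [0.5829, -0.0515, 0.0074]
orientation: [0.0, 0.734, 0.679, 0.003]
ft_force: [0.6, 6.3, 7.0]
finger_gap: 0.0358
grip_force: 19.9
```

```bash
cat >> h.py <<'E'
def bars(s,hue=(95,130)):
    P=cloud(s);h=cv2.cvtColor(s['im'],cv2.COLOR_RGB2HSV)
    m=((h[...,0]>hue[0])&(h[...,0]<hue[1])&(h[...,1]>60)&(P[...,2]>.018)&(P[...,2]<.034)).astype(np.uint8)
    k,l,st,c=cv2.connectedComponentsWithStats(m)
    for i in range(1,k):
        if st[i,4]>60:
            q=P[l==i];r=cv2.minAreaRect((q[:,:2]*1000).astype(np.float32)); print(c[i].round(),np.round(r[0],1),np.round(r[1]),round(r[2],1),'z',np.median(q[:,2]).round(4))
E
python3 - <<'E'
from h import *
print(get_obs()['eef_pos'])
for n in('wrist','scene','side'): print(n); bars(snap(n,n+'3'))
E
```

```text
[ 0.58294834 -0.05149138  0.00744635]
wrist
[256. 217.] [584.3 -38.8] [78. 37.] 86.2 z 0.0253
scene
[253. 204.] [582.3 -58.2] [91. 34.] 81.0 z 0.0247
[307. 288.] [ 499.6 -368.9] [37. 78.] 4.6 z 0.0246
[289. 301.] [ 442.2 -366.2] [119.  35.] 88.1 z 0.0247
side
[258. 209.] [581.1 -67.9] [35. 71.] 1.0 z 0.0244
[140. 239.] [ 444.7 -367.9] [117.  36.] 88.5 z 0.0247
[152. 252.] [ 500.8 -369.3] [38. 80.] 4.4 z 0.0245
```

View pics/wrist3.png

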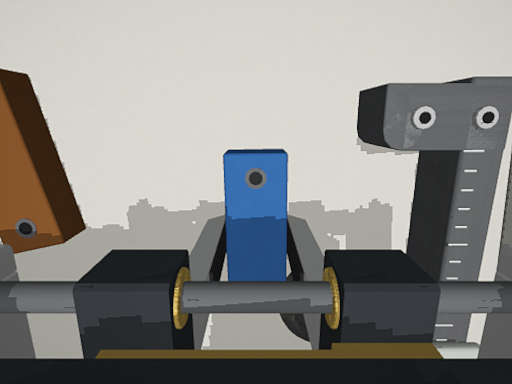

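The gripped bar sits at (256,217), parallel to the jig, with its centre at jig coordinates of about (-0.104, -0.054). The fixed jaw is at (425,115). I'll slide it into the mouth and watch the force.

step_arm --moves '[[[1,0,0.0125,0,0],[1,0,0.0125,0,0],[1,0,0.0125,0,0],[1,0,0,0,0]]]'

```text
time_s: 4.25
eef_pos: [0.6065, -0.0549, 0.0069]
orientation: [-0.004, 0.734, 0.68, -0.002]
ft_force: [-9.3, 2.7, 15.6]
finger_gap: 0.0356
grip_force: 20.0
```

step_arm --moves '[[[1,0,0.0125,0,0],[1,0,0.0125,0,0],[1,0,0,0,0]]]'

```text
time_s: 4.55
eef_pos: [0.6278, -0.057, 0.0069]
orientation: [-0.003, 0.734, 0.679, -0.002]
ft_force: [-7.3, 0.5, 12.4]
finger_gap: 0.0354
grip_force: 20.0
```

```bash
python3 - <<'E'
from h import *
print(get_obs()['eef_pos'],get_obs()['ft_force'])
s=snap('wrist','w4');bars(s);P=cloud(s);m=(P[...,2]>.034)&(P[...,2]<.045)&(P[...,0]>.63)&(P[...,1]>-.03);Q=P[m]
for x in np.arange(.655,.68,.004): 
    q=Q[abs(Q[:,0]-x)<.002]; print(round(x,3),len(q),np.percentile(q[:,1],2).round(4) if len(q) else 0)
for y in np.arange(-.03,.03,.005):
    q=Q[abs(Q[:,1]-y)<.002]; print('x',round(y,3),len(q),np.percentile(q[:,0],[2,98]).round(4) if len(q) else 0)
E
```

```text
[ 0.62779882 -0.05696801  0.00694404] [-7.29014794  0.51044751 12.35498051]
[256. 217.] [629.5 -44.2] [78. 37.] 85.6 z 0.0253
0.655 559 -0.0002
0.659 574 -0.0019
0.663 600 -0.0023
0.667 591 -0.0026
0.671 566 -0.0029
0.675 552 -0.0032
0.679 575 -0.0035
x -0.03 173 [0.6876 0.7085]
x -0.025 356 [0.6877 0.7088]
x -0.02 363 [0.6881 0.7091]
x -0.015 378 [0.6885 0.7095]
x -0.01 387 [0.689 0.71 ]
x -0.005 490 [0.67   0.7104]
x 0.0 996 [0.6544 0.7102]
x 0.005 1070 [0.6516 0.7108]
x 0.01 1123 [0.6514 0.7108]
x 0.015 1147 [0.6518 0.7114]
x 0.02 1179 [0.6518 0.7118]
x 0.025 1199 [0.6521 0.7118]
```

View pics/w4.png

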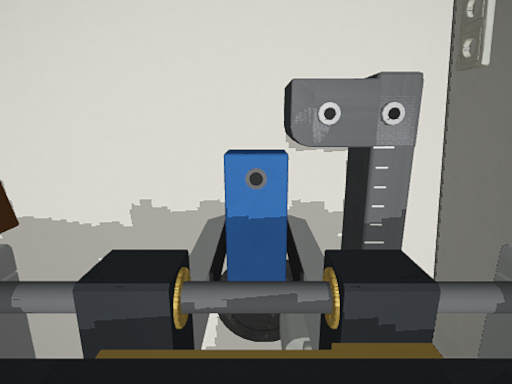

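The bar is entering the mouth with about 5 mm to the fixed jaw, and the forces are low. I'll go a bit deeper with a small leftward trim, then release and rise.

step_arm --moves '[[[1,0.0025,0.01,0,0],[1,0,0.01,0,0],[1,0,0,0,0]]]'

```text
time_s: 4.9
eef_pos: [0.6441, -0.0566, 0.0069]
orientation: [-0.002, 0.734, 0.68, -0.002]
ft_force: [-7.3, 0.0, 10.7]
finger_gap: 0.0358
grip_force: 20.0
```

step_arm --moves '[[[0.13,0,0,0,0],[0.13,0,0,0,0],[0.13,0,0,0,0]]]'

```text
time_s: 5.2
eef_pos: [0.6467, -0.0569, 0.0056]
orientation: [-0.0, 0.734, 0.679, -0.0]
ft_force: [-2.4, 1.0, 1.8]
finger_gap: 0.0409
grip_force: 1.2
```

step_arm --moves '[[[0.13,0,0,-0.03,0],[0.13,0,0,-0.05,0],[-0.28,0,-0.02,-0.04,0],[-0.28,0,-0.03,0,0],[-0.28,0,0,0,0.045],[-0.28,0,0,0,0.045],[-0.28,0,0,0,0.045],[-0.28,0,0,0,0.045],[-0.28,0,0,0,0.045],[-0.28,0,0,0,0.045]]]'

```text
time_s: 6.2
eef_pos: [0.6083, -0.0541, 0.1015]
orientation: [0.0, 0.949, 0.314, 0.001]
ft_force: [0.1, -0.4, 0.8]
finger_gap: 0.0602
grip_force: 0.0
```

step_arm --moves '[[[-0.28,0,0,0,0.045],[-0.28,0,0,0,0.045],[-0.28,0,0,0,0.045],[-0.28,0,0,0,0.045],[-0.28,0,0,0,0.045],[-0.28,0,0,0,0.005],[-0.28,0,0,0,0]]]'

```text
time_s: 6.9
eef_pos: [0.6077, -0.0541, 0.1014]
orientation: [-0.0, 0.999, -0.037, 0.001]
ft_force: [0.4, -0.4, 0.6]
finger_gap: 0.0602
grip_force: 0.0
```

```bash
cat >> h.py <<'E'
O=np.array([.690,-.0038]);th=-.077;RJ=np.array([[np.cos(th),-np.sin(th)],[np.sin(th),np.cos(th)]])
def J(p): return (np.asarray(p)[...,:2]-O)@RJ
E
python3 - <<'E'
from h import *
o=get_obs();print(o['eef_pos'],J(o['eef_pos']),o['orientation'],o['joint_positions'])
for n in('wrist','scene'): print(n); bars(snap(n,n+'5'))
E
```

```text
[ 0.60774698 -0.05405241  0.10144212] [-0.07814369 -0.05643074] [-7.57928140e-06  9.99305930e-01 -3.72466335e-02  5.88361860e-04] [-2.02830097e-01  3.99289990e-01  1.58687455e+00  2.28428730e-04
  1.15426999e+00  1.44238445e+00]
wrist
[256. 155.] [645.8 -55.7] [100.  36.] 85.6 z 0.0252
scene
[266. 194.] [641.6 -53.3] [111.  34.] 87.0 z 0.0248
[307. 288.] [ 500.1 -369.1] [36. 78.] 3.0 z 0.0247
[289. 301.] [ 442.5 -365.8] [119.  35.] 88.2 z 0.0247
```

View pics/wrist5.png

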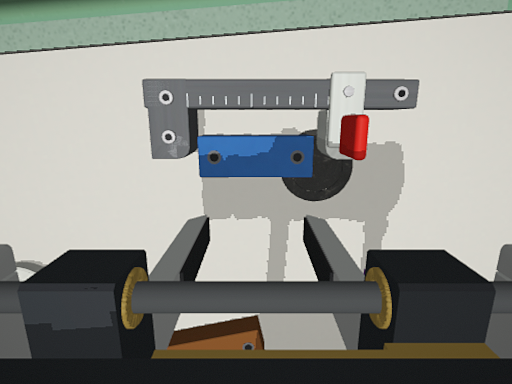

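The wrist view shows the bar at (256,155), between the fixed jaw (175,130) and the red-tab jaw (345,130), with a gap of about 22 mm to the rail. The fingers are centred behind it, so I'll descend and push.

step_arm --moves '[[[-0.28,0,0,0.05,0],[-0.28,0,0,0.04,0],[-0.28,0,0,0.029,0],[-0.28,0,0,0,0],[-0.28,0.01,0,0,0],[-0.28,0.01,0,0,0],[-0.28,0.01,0,0,0],[-0.28,0.005,0,0,0],[-0.28,0,0,0,0]]]'

```text
time_s: 7.9
eef_pos: [0.6363, -0.0564, 0.0071]
orientation: [0.0, 0.999, -0.038, 0.001]
ft_force: [-0.1, 0.2, 0.3]
finger_gap: 0.0597
grip_force: 0.2
```

step_arm --moves '[[[-0.28,0.005,0,0,0],[-0.28,0.003,0,0,0],[-0.28,0,0,0,0],[-0.28,0,0,0,0]]]'

```text
time_s: 8.3
eef_pos: [0.6389, -0.0564, 0.0064]
orientation: [-0.0, 0.999, -0.038, -0.002]
ft_force: [-7.3, 0.4, 5.6]
finger_gap: 0.06
grip_force: 3.4
```

```bash
python3 - <<'E'
from h import *
o=get_obs();print(J(o['eef_pos']),o['eef_pos'],o['ft_force'])
for n in('wrist','scene'): print(n); bars(snap(n,n+'6'))
E
```

```text
[-0.04690046 -0.05635812] [ 0.63890322 -0.05638336  0.00643475] [-7.32367257  0.40418735  5.61139429]
wrist
[255. 195.] [665.6 -56.8] [100.  35.] 85.7 z 0.0252
scene
[307. 288.] [ 500.4 -369. ] [35. 79.] 3.1 z 0.0245
[289. 301.] [ 442.1 -366.4] [119.  35.] 88.0 z 0.0247
```

step_arm --moves '[[[-0.28,0.004,0,0,0],[-0.28,0.002,0,0,0],[-0.28,0,0,0,0],[-0.28,0,0,0,0]]]'

```text
time_s: 8.8
eef_pos: [0.6389, -0.0564, 0.0065]
orientation: [-0.0, 0.999, -0.038, -0.007]
ft_force: [-14.5, -0.9, 12.7]
finger_gap: 0.0601
grip_force: 7.4
```

```bash
python3 - <<'E'
from h import *
o=get_obs();print(J(o['eef_pos']),o['eef_pos'],o['ft_force'])
s=snap('wrist','w7');bars(s);P=cloud(s);z=P[...,2]
Q=P[(z>.034)&(z<.045)&(P[...,0]>.64)&(P[...,1]>-.2)]
for y in np.arange(-.09,-.015,.015):
    q=Q[abs(Q[:,1]-y)<.003]; print('x',round(y,3),len(q),np.percentile(q[:,0],[2,98]).round(4))
m=(z>.044)&(z<.053)&(P[...,1]<-.08)&(P[...,0]>.63)&(P[...,0]<.72); print('jaw48 inner',J(P[m])[:,1].max(),np.percentile(J(P[m])[:,1],98))
m=(z>.075)&(z<.095)&(P[...,1]<-.08)&(P[...,0]>.63)&(P[...,0]<.72); q=P[m]; print('tab',len(q),q.min(0),q.max(0))
E
```

```text
[-0.04692293 -0.05636288] [ 0.63888045 -0.05638638  0.00645156] [-14.4938571   -0.86333526  12.73683022]
[255. 195.] [665.  -56.9] [100.  36.] 85.8 z 0.0252
x -0.09 676 [0.6464 0.7048]
x -0.075 571 [0.6845 0.706 ]
x -0.06 566 [0.6856 0.7071]
x -0.045 567 [0.6868 0.7083]
x -0.03 567 [0.688  0.7094]
jaw48 inner -0.08524472459902377 -0.08610690815034093
tab 2531 [ 0.63003178 -0.13102222  0.07500074] [ 0.67570679 -0.08583111  0.09499202]
```

View pics/w7.png

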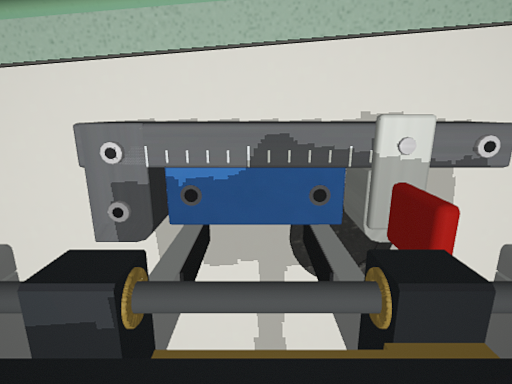

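In the close view the bar is at (255,195) and appears to lie against the rail. My numbers still leave about 2 mm, so I'll press a bit harder and see if anything moves.

step_arm --moves '[[[-0.28,0.005,0,0,0],[-0.28,0.004,0,0,0],[-0.28,0,0,0,0],[-0.28,0,0,0,0],[-0.28,0,0,0,0]]]'

```text
time_s: 9.35
eef_pos: [0.6388, -0.0564, 0.0065]
orientation: [-0.001, 0.999, -0.038, -0.014]
ft_force: [-25.8, 0.3, 22.9]
finger_gap: 0.0599
grip_force: 13.5
```

The stall could be jamming, because the upward force grows together with the push. I'll back off, raise 4 mm and push again with a slight upward bias.

step_arm --moves '[[[-0.28,-0.025,0,0,0],[-0.28,0,0,-0.005,0],[-0.28,0,0,0,0],[-0.28,0.008,0,0,0],[-0.28,0.005,0,-0.001,0],[-0.28,0.004,0,-0.001,0],[-0.28,0,0,0,0],[-0.28,0,0,0,0]]]'

```text
time_s: 10.15
eef_pos: [0.6389, -0.0565, 0.0107]
orientation: [-0.0, 0.999, -0.038, -0.009]
ft_force: [-15.6, -0.0, 9.0]
finger_gap: 0.0606
grip_force: 8.0
```

```bash
python3 - <<'E'
from h import *
o=get_obs();print(J(o['eef_pos']),o['eef_pos'],o['ft_force'])
s=snap('wrist','w8');bars(s)
E
```

```text
[-0.04686351 -0.0564527 ] [ 0.63893278 -0.0564805   0.01074339] [-1.56043549e+01 -1.90783058e-03  9.04225859e+00]
[255. 193.] [665.6 -56.9] [100.  35.] 85.6 z 0.0252
```

The stop position is identical with less vertical load, so the bar is flush against the rail. Now I'll back off, rise, move to the right of the tab and shut the fingers.

step_arm --moves '[[[-0.28,-0.02,0,0,0],[-0.28,-0.02,0,0,0],[-0.28,0,0,-0.05,0],[-0.28,0,0,-0.06,0],[1,0,0.03,-0.04,0],[1,0.02,0.05,0,0],[1,0.02,0.043,0,0],[1,0.02,0,0,0],[1,0,0,0,0],[1,0,0,0,0]]]'

```text
time_s: 11.2
eef_pos: [0.6559, -0.1563, 0.1313]
orientation: [-0.0, 0.999, -0.038, -0.0]
ft_force: [-0.5, 1.1, 0.6]
finger_gap: 0.0154
grip_force: 0.0
```

```bash
python3 - <<'E'
from h import *
o=get_obs();print(J(o['eef_pos']),o['eef_pos'],o['finger_gap'])
s=snap('wrist','w9');bars(s);P=cloud(s);h=cv2.cvtColor(s['im'],cv2.COLOR_RGB2HSV)
m=((h[...,0]<8)|(h[...,0]>172))&(h[...,1]>150)&(P[...,2]>.08)&(P[...,2]<.092); q=J(P[m]); print('tab jig',m.sum(),np.percentile(q,[3,50,97],axis=0))
s=snap('scene','sc9');bars(s)
s=snap('side','si9');bars(s)
E
```

```text
[-0.02222332 -0.15466028] [ 0.65594545 -0.15629251  0.13129611] 0.01544317856975063
[157. 187.] [666.9 -55.5] [104.  33.] 85.5 z 0.025
[450. 319.] [ 493.1 -363.3] [20. 71.] 0.7 z 0.0251
[440. 347.] [ 452.9 -353.1] [96. 25.] 86.6 z 0.0248
tab jig 388 [[-0.03245533 -0.12888397]
 [-0.01817555 -0.12487748]
 [-0.00563707 -0.1205327 ]]
[271. 189.] [666.5 -56.4] [109.  41.] 84.8 z 0.0245
[307. 288.] [ 500.1 -369.3] [35. 78.] 3.4 z 0.0248
[289. 301.] [ 442.2 -366.2] [119.  35.] 88.0 z 0.0248
[286. 219.] [662.7 -50.7] [97. 26.] 85.3 z 0.0248
[140. 239.] [ 444.3 -367.7] [117.  38.] 87.3 z 0.0246
[152. 252.] [ 502.1 -369. ] [38. 80.] 3.6 z 0.0246
```

View pics/w9.png

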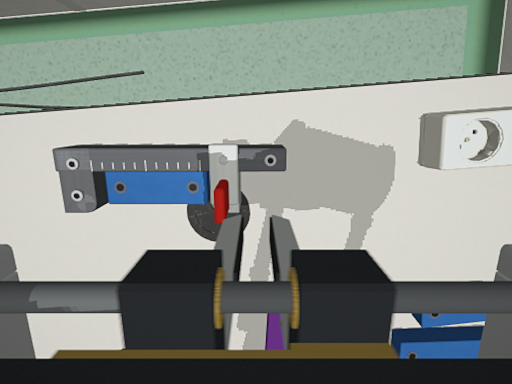

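The bar at (157,187) is flush with the rail and the tab is at (221,203), just left of the closing fingers. I'll lower beside the tab and push left.

step_arm --moves '[[[1,0,0,0,0],[1,0,0,0.04,0],[1,0,0,0.04,0],[1,0,0,0.012,0],[1,0,-0.01,0,0],[1,0,-0.006,0,0],[1,0,-0.006,0,0],[1,0,-0.006,0,0],[1,0,0,0,0]]]'

```text
time_s: 12.25
eef_pos: [0.658, -0.1343, 0.0598]
orientation: [0.001, 0.999, -0.038, 0.001]
ft_force: [0.2, -2.9, 2.7]
finger_gap: 0.0005
grip_force: 1.4
```

step_arm --moves '[[[1,0,-0.004,0,0],[1,0,-0.003,0,0],[1,0,0,0,0],[1,0,0,0,0]]]'

```text
time_s: 12.65
eef_pos: [0.6581, -0.134, 0.0599]
orientation: [0.005, 0.999, -0.038, 0.001]
ft_force: [-2.7, -12.6, 2.5]
finger_gap: 0.0003
grip_force: 6.5
```

```bash
python3 - <<'E'
from h import *
o=get_obs();print(J(o['eef_pos']),o['ft_force'])
s=snap('wrist','w10');bars(s);P=cloud(s);h=cv2.cvtColor(s['im'],cv2.COLOR_RGB2HSV);z=P[...,2]
m=((h[...,0]<8)|(h[...,0]>172))&(h[...,1]>150)&(z>.08)&(z<.092); q=J(P[m]); print('tab jig',m.sum(),np.percentile(q,[3,50,97],axis=0))
q=J(P[(z>.046)&(z<.052)&(P[...,0]>.68)&(P[...,0]<.72)&(P[...,1]<-.06)&(P[...,1]>-.17)]); print('jaw y',len(q),np.percentile(q[:,1],[2,98]))
h_=(h[...,0]>95)&(h[...,0]<130)&(h[...,1]>60)&(z>.018)&(z<.034)&(P[...,0]>.6); q=J(P[h_]); print('bar y',np.percentile(q[:,1],[.5,99.5]))
q=J(P[(z>.036)&(z<.044)&(P[...,0]>.655)&(P[...,0]<.678)&(P[...,1]>-.02)]);print('fixed face',np.percentile(q[:,1],[1,99]) if len(q) else 0)
cv2.imwrite('pics/w10c.png',cv2.resize(s['im'][60:260,60:400,::-1],None,fx=2.3,fy=2.3))
E
```

```text
[-0.02183217 -0.13227776] [ -2.74548827 -12.59500179   2.53482977]
[148. 210.] [666.2 -50.2] [100.  34.] 86.1 z 0.0251
tab jig 443 [[-0.02228124 -0.11830858]
 [-0.01201617 -0.11440158]
 [-0.00537216 -0.11078474]]
jaw y 1575 [-0.12735284 -0.1024737 ]
bar y [-0.09779739 -0.00182213]
fixed face [-0.00222348  0.02981203]
```

View pics/w10c.png

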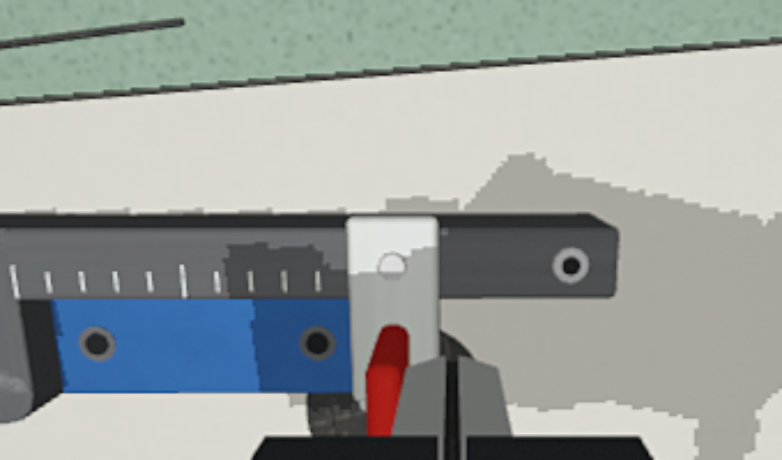

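The bar is clamped: it spans the fixed jaw (45,345 in the crop) to the light jaw (350,345) with no gap, flush with the rail, and the tab is about 112.5 mm from the fixed face (nominal 113). I'll back off, rise and do a final check.

step_arm --moves '[[[1,0,0.02,0,0],[1,0,0.02,0,0],[1,0,0,-0.05,0],[1,0,0,-0.05,0],[1,0,0,-0.04,0],[1,0,0,0,0],[1,0,0,0,0],[1,0,0,0,0]]]'

```text
time_s: 13.5
eef_pos: [0.654, -0.16, 0.1685]
orientation: [-0.001, 0.999, -0.039, -0.001]
ft_force: [0.0, -0.5, 0.1]
finger_gap: 0.0004
grip_force: 0.0
```

```bash
python3 - <<'E'
from h import *
o=get_obs();print(J(o['eef_pos']),o['eef_pos'],o['ft_force'])
s=snap('wrist','w11');bars(s);P=cloud(s);h=cv2.cvtColor(s['im'],cv2.COLOR_RGB2HSV);z=P[...,2]
m=((h[...,0]<8)|(h[...,0]>172))&(h[...,1]>150)&(z>.08)&(z<.092); q=J(P[m]); print('tab jig',m.sum(),np.percentile(q,[3,50,97],axis=0))
q=J(P[(z>.036)&(z<.044)&(P[...,0]>.655)&(P[...,0]<.678)&(P[...,1]>-.02)]);print('fixed face',np.percentile(q[:,1],[1,99]) if len(q) else 0)
bars(snap('scene','sc11'))
E
```

```text
[-0.02390337 -0.15853288] [ 0.65397248 -0.1600244   0.1685096 ] [ 0.02829345 -0.52594225  0.09722399]
[159. 177.] [667.5 -50.5] [98. 34.] 86.2 z 0.0251
[439. 276.] [ 519.1 -366.7] [79. 11.] 88.1 z 0.0245
[429. 327.] [ 445.8 -365.4] [120.  38.] 87.3 z 0.0249
tab jig 310 [[-0.03329639 -0.11942219]
 [-0.01875328 -0.11569103]
 [-0.00553417 -0.11109818]]
fixed face [-0.00236807  0.0289995 ]
[269. 187.] [666.9 -50.8] [99. 40.] 83.8 z 0.0247
[307. 288.] [ 499.9 -368.9] [34. 79.] 2.5 z 0.0247
[289. 301.] [ 442.2 -366.3] [119.  35.] 88.6 z 0.0247
```

```bash
python3 -c "
from plant import *
print(hand_in())"
```

```text
the job is handed in; nothing more can be done
None
```

I handed the job in with the 100 mm bar flush against the back rail and clamped between both jaws. The 80 mm and 120 mm bars were unmoved and the robot was clear; the only reply was that it was handed in, with no verdict.

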